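# Tip two four-way tube racks over to their microtube side

### The arm

A 6-joint arm with a two-finger parallel gripper is mounted at the origin on the work surface. World frame = base frame: x ahead of the robot, y to its left, z up, the work surface at z = 0. Lengths are in m, angles in rad, forces in N, time in s.
With the tool pointing down it reaches from about 0.425 to 0.95 m from the base axis. Payload 3.5 kg.
Tool frame: the origin (TCP) lies midway between the tips of the shut fingers; the grasp point (between the pads) lies 19 mm behind it; z points along the fingers, y is the direction in which the jaws open and shut (so a half turn about z gives the same grasp; the last joint's range is limited). The gripper opens to 85 mm and grips with 20 to 120 N. Pads are 22 mm wide; open, the fingers measure 114 mm over their backs; the gripper's body (76 mm by 85 mm) begins 54 mm behind the grasp point. The pads swing forward as they close: fully open they stand 13 mm farther back than shut.
Start: joints at [0.991, 0.286, 1.577, -0, 1.279, -0.15], TCP at [0.281, 0.614, 0.231] pointing down, gripper open.
Joint ranges: [-2.77, 2.77], [-0.9, 2.22], [0.21, 2.48], [-1.53, 4.67], [0.24, 2.81], [-2.84, 2.84]. Speed limits (rad/s): [2.79, 2.79, 3.14, 3.14, 3.14, 3.14].

### API

Orientations are given as a unit quaternion [x, y, z, w].
In Python, from plant import * gives the robot as it stands.
- The arm moves only by the shell command python3 -m jog 'ROWS' [FORCE]. ROWS is a JSON object of lists of equal length, an entry for each row: "travel": the shift along the world's x, y, z in mm, a list of three; "dr": the turn, a rotation vector about the world's x, y, z in degrees, a list of three; "jaw": the closure in counts, from 0 (fully open) to 255 (shut). In form: {"travel": [[x, y, z], ...], "dr": [[wx, wy, wz], ...], "jaw": [jaw, ...]}. A call has 1 to 5 rows; each row shifts and turns the commanded pose from where the row before left it; what a row does not reach is not made up. A row lasts 1/12 s, in which the tool goes at most 41.7 mm and 7.16 degrees, less where a joint would pass 70% of its speed; a pose out of reach is approached as far as the arm can. A call is refused whole if a number of a shift passes 41.7 or a number of a turn 7.16, either way. A call with a gripper value outside its range is refused whole. The fingers move at their own pace and stop on an object; FORCE is the grip in N (left out, the last holds). Time passes only in rows, so rows that do not move let the fingers close. It gives the time, the measured TCP pose, the force and the opening at its end, in the units of the state.
- get_state(): the state, without advancing time (a new reading comes with each control period).
- read_camera(name): name is "scene" or "side" or "wrist"; returns the picture (400x640x3 uint8, red, green, blue); there is no depth.
- camera_info(name): a dict with "K" (3x3 intrinsics, pixels), "R" (3x3) and "t" (3): a world point X has camera coordinates R X + t; the wrist camera has in their place "mount" (4x4, takes a point from camera to tool coordinates, whose origin is the TCP and whose axes are the flange's). Camera axes: x right, y down, z forward; pixel columns grow to the right and rows downward; lengths in m; the calibration is good to about 2 mm. The wrist camera is an equidistant fisheye: a pixel r from the principal point sees the ray r / f radians off the axis. A picture is of the moment at which its call begins: read the wrist's pose just before it. camera_info takes no time and is no camera call.
- sign_off(): hands the job in, once; it reports no verdict.
The state is a dict: "time": time; "qpos": joint angles; "dq": joint speeds; "joint_efforts": joint torques, N m; "eef_pos": TCP position; "tcp_rot": TCP orientation; "contact_force": force on the tool from outside, world axes, zero at the start; "wrist_torque": the same for the moment, N m; "opening": opening from 0.0 (shut) to 1.0 (fully open).
Only numpy, scipy, OpenCV 4.12 (cv2) and the standard library are available. Lean on these libraries where they do the work, as an engineer would, in place of code of your own. Each camera call takes 0.05 s, during which the arm holds its last target. There are 200 camera calls.

### The job

Both four-way tube racks are standing on edge, but the next batch is in 1.5 mL microtubes. Gently push each rack over with the fingertips so that it lies flat on the bench with its blue microtube face up, about where it stood (within a hand's breadth). Do not pinch or pick up the racks, and leave everything else on the bench as it is.

Things in the scene. Friction and masses are not known exactly. Their poses are not given: they have to be found in the camera images.
- rack_a: hollow plastic four-way tube rack, own x 52 mm, y 171 mm, z 95 mm, 0.1 to 0.2 kg, standing on a long narrow side. Origin at its centre, 47.5 mm above the bench standing, 26 mm lying flat. Own +x points out of the BLUE broad face (32 holes of 11 mm), opposite it is the yellow one (32 holes of 8 mm); own +z, up at the start, out of a white side with four 30 mm holes. At the start it may be turned any way.
- rack_b: hollow plastic four-way tube rack, own x 52 mm, y 171 mm, z 95 mm, 0.1 to 0.2 kg, standing on a long narrow side. Origin at its centre, 47.5 mm above the bench standing, 26 mm lying flat. Own +x points out of the BLUE broad face (32 holes of 11 mm), opposite it is the yellow one (32 holes of 8 mm); own +z, up at the start, out of a white side with four 30 mm holes. At the start it may be turned any way.
- rack_a_toe (a point): middle of the long edge of rack_a between yellow face and start underside (own -26, 0, -47.5 mm), on the bench. Pushed level on the blue face well above mid height, the rack turns about this edge without sliding, passes its balance at 29 degrees and falls onto the yellow face by itself, this edge still on the bench
- rack_b_toe (a point): middle of the long edge of rack_b between yellow face and start underside (own -26, 0, -47.5 mm), on the bench. Pushed level on the blue face well above mid height, the rack turns about this edge without sliding, passes its balance at 29 degrees and falls onto the yellow face by itself, this edge still on the bench
- reagent: small amber glass bottle with black cap, 42 mm across, 105 mm tall, stands between the two racks; bystander, origin under its centre
- tube50: free-standing 50 mL tube with blue screw cap, 34 mm across the cap, 115 mm tall, stands between the two racks; bystander, origin under its centre
- beaker: glass beaker, 70 mm across, 90 mm tall; bystander, origin under its centre
- washbottle: white wash bottle with red cap and spout, 60 mm across, 178 mm tall; bystander, origin under its centre
- tipbox: pipette tip box, blue with a clear lid, 82 x 122 mm, 92 mm tall; bystander, origin under its centre
- timer: flat white bench timer, 65 x 75 mm, 18 mm high; bystander, origin under its centre
- cryobox: grey and pale blue freezer box, 134 x 134 mm, 52 mm high; bystander, origin under its centre
Things that resemble listed ones, but are neither listed nor needed, are in the scene too. Leave any pink or turquoise look-alike of the rack_b alone.

How it is judged:
By the outcome, as a careful person would: the job done as asked, in the order asked, and still so for the second after the job is handed in, with the robot touching nothing.
It also fails if it takes over 40 s, if anything falls off the work surface, if the arm or the gripper's body presses on something with over 40 N, if the wrist force passes 120 N, or if a joint passes its speed limit or range.

## Working session

There is one attempt and no reset: what is moved stays moved. The work goes in short steps, Python scripts to look and compute and a shell command to move; the robot and the scene stay as the last step left them, time stands still between calls to the robot, and variables do not carry over. Pictures are saved under pics/ and viewed, about 8 in all and at most 12, crops included, and the job is handed in when it is done.

```bash
mkdir -p pics; cat > h.py <<'E'
from plant import *
import numpy as np, cv2
def shot(n,f):
    im=read_camera(n); cv2.imwrite('pics/'+f,im[:,:,::-1]); return im
def ray(n,u,v):
    c=camera_info(n); K,R,t=[np.array(c[k]) for k in('K','R','t')]
    return -R.T@t, R.T@np.linalg.solve(K,[u,v,1.])
def onz(n,u,v,z):
    o,d=ray(n,u,v); return o+d*(z-o[2])/d[2]
E
python3 - <<'E'
from h import *
a=shot('scene','s0.png');b=shot('side','d0.png')
for n in('scene','side'):
    c=camera_info(n);print(n,-np.array(c['R']).T@np.array(c['t']),np.array(c['R'])[2])
print(get_state())
E
```

```text
scene [1.21516114 1.05857884 0.97305137] [-0.45181411 -0.64930709 -0.61177146]
side [-0.10820535 -1.13977515  0.88685989] [ 0.3967243   0.76708909 -0.5041668 ]
{'time': 0.1, 'qpos': array([ 9.91001868e-01,  2.87112712e-01,  1.57802250e+00, -1.65585235e-05,
        1.27860325e+00, -1.49955446e-01]), 'dq': array([ 1.58728786e-04, -9.10865647e-04, -2.85628786e-03,  3.52506279e-04,
        5.42352374e-04, -8.77389664e-05]), 'joint_efforts': array([ 8.92799399e-04, -4.07296872e+01, -2.93698114e+01, -9.16615477e-05,
        3.39769853e-03, -2.25575505e-06]), 'eef_pos': array([0.28091079, 0.61312009, 0.23006612]), 'tcp_rot': array([ 2.13266326e-01,  9.76993512e-01, -1.00510218e-03, -3.75443371e-04]), 'contact_force': array([ 0.6472719 , -0.55638715,  0.114909  ]), 'wrist_torque': array([-0.01608861,  0.02310656, -0.0251666 ]), 'opening': 1.0001877709471476}
```

View pics/s0.png

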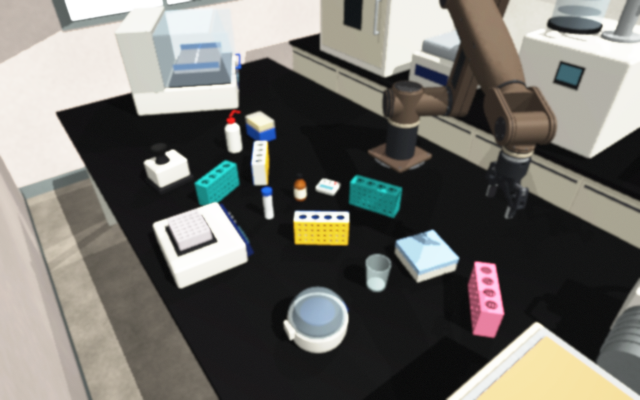

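View pics/d0.png

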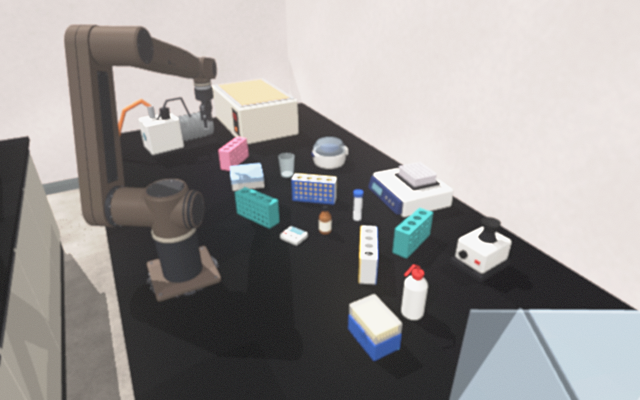

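Candidates: scene (322,228) / side (314,188), and scene (261,163) / side (368,253), both with a white top and yellow/blue faces. The look-alikes are turquoise at scene (217,182) and (375,195), and pink at (485,300). Enlarging the two candidates to confirm.

```bash
python3 - <<'E'
from h import *
a=cv2.imread('pics/s0.png');b=cv2.imread('pics/d0.png')
def c(im,u,v):return cv2.resize(im[v-37:v+38,u-50:u+50],(400,300),interpolation=cv2.INTER_CUBIC)
cv2.imwrite('pics/c0.png',np.vstack([np.hstack([c(a,322,228),c(a,261,163)]),np.hstack([c(b,314,188),c(b,368,253)])]))
E
```

```text
(no output)
```

View pics/c0.png

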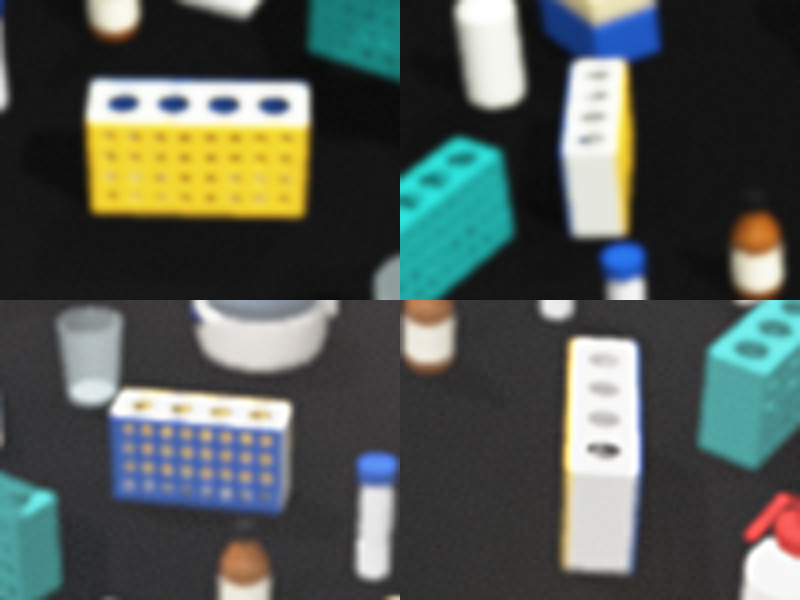

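Confirmed: the first rack shows its yellow face to the scene camera and its blue one to the side camera. The second has yellow toward the reagent and blue toward the turquoise look-alike. Now the positions.

```bash
python3 - <<'E'
from h import *
np.set_printoptions(precision=3,suppress=True)
f=lambda p,u0,v0,ox,oy:(u0+(p[0]-ox+.5)/4-.5,v0+(p[1]-oy+.5)/4-.5)
S={'r1 scene yl,yr,br,bl':('scene',[(87,123),(310,123),(308,83),(93,80)],272,191,0,0),
'r1 side bl,br,yr,yl':('side',[(111,413),(285,424),(292,402),(125,390)],264,151,0,300),
'r2 scene nl(b),nr(y),fr(y),fl(b)':('scene',[(563,150),(614,150),(627,60),(573,60)],211,126,400,0),
'r2 side fl(y),fr(b),nr(b),nl(y)':('side',[(568,340),(636,342),(638,460),(566,460)],318,216,400,300)}
for k,(n,ps,*o) in S.items():
    P=np.array([onz(n,*f(p,*o),.095)[:2] for p in ps]);print(k,P.tolist().__repr__() and P.round(3).tolist(),'c',P.mean(0))
for n,u,v,z,l in [('scene',300,179,.105,'reag'),('side',325,212,.105,'reag'),('scene',267,190,.115,'t50'),('side',358,192,.115,'t50'),
 ('scene',378,258,.09,'beaker'),('side',287,155,.09,'beaker'),('scene',328,186,.018,'timer'),('side',294,235,.018,'timer'),
 ('scene',233,118,.15,'wash'),('side',415,275,.15,'wash'),('scene',261,121,.092,'tip'),('side',375,315,.092,'tip'),
 ('scene',226,163,.095,'tq1'),('scene',237,166,.095,'tq1'),('scene',196,184,.095,'tq1'),('side',395,235,.095,'tq1'),('side',410,241,.095,'tq1'),('side',432,211,.095,'tq1'),
 ('scene',352,177,.095,'tq2'),('scene',401,193,.095,'tq2'),('side',237,190,.095,'tq2'),('side',277,207,.095,'tq2'),('scene',428,243,.052,'cryo')]:
    print(l,n,onz(n,u,v,z)[:2])
E
```

```text
r1 scene yl,yr,br,bl [[0.664, 0.183], [0.525, 0.29], [0.494, 0.25], [0.63, 0.142]] c [0.578 0.216]
r1 side bl,br,yr,yl [[0.497, 0.254], [0.638, 0.151], [0.667, 0.188], [0.531, 0.293]] c [0.583 0.221]
r2 scene nl(b),nr(y),fr(y),fl(b) [[0.6, -0.194], [0.561, -0.164], [0.462, -0.302], [0.506, -0.337]] c [ 0.532 -0.249]
r2 side fl(y),fr(b),nr(b),nl(y) [[0.556, -0.157], [0.604, -0.186], [0.516, -0.317], [0.469, -0.292]] c [ 0.536 -0.238]
reag scene [0.522 0.017]
reag side [ 0.489 -0.042]
t50 scene [0.656 0.014]
t50 side [0.653 0.007]
beaker scene [0.559 0.458]
beaker side [0.58  0.481]
timer scene [0.395 0.015]
timer side [ 0.387 -0.002]
wash scene [ 0.524 -0.469]
wash side [ 0.513 -0.488]
tip scene [ 0.391 -0.473]
tip side [ 0.376 -0.511]
tq1 scene [ 0.676 -0.254]
tq1 scene [ 0.653 -0.21 ]
tq1 scene [ 0.825 -0.196]
tq1 side [ 0.626 -0.256]
tq1 side [ 0.648 -0.304]
tq1 side [ 0.826 -0.199]
tq2 scene [0.359 0.108]
tq2 scene [0.29  0.282]
tq2 side [0.277 0.27 ]
tq2 side [0.362 0.082]
cryo scene [0.364 0.477]
```

Rack 1 has its centre at (0.581, 0.218) and is pushed along 52.5°. Rack 2 has its centre at (0.534, -0.244) and is pushed along 146°. Turning the tool by -11° lines its y axis up with the first push and its x axis with the second. Now shutting the fingers and moving to the blue side of rack 1.

```bash

python3 -m jog '{"travel":[[18,-32,0],[18,-32,0],[18,-32,0],[18,-32,0],[18,-32,0]],"dr":[[0,0,-4],[0,0,-4],[0,0,-3],[0,0,0],[0,0,0]],"jaw":[255,255,255,255,255]}' >/dev/null
python3 -m jog '{"travel":[[18,-32,0],[18,-32,0],[18,-32,0],[18,-32,0],[18,-32,0]],"dr":[[0,0,0],[0,0,0],[0,0,0],[0,0,0],[0,0,0]],"jaw":[255,255,255,255,255]}' >/dev/null
python3 -m jog '{"travel":[[18,-32,0],[18,-32,0],[18,-32,0],[5,-10,0],[0,0,0]],"dr":[[0,0,0],[0,0,0],[0,0,0],[0,0,0],[0,0,0]],"jaw":[255,255,255,255,255]}'
python3 - <<'E'
from h import *
print(get_state()['tcp_rot']); shot('wrist','w1.png'); c=camera_info('wrist');print(c)
E
```

```text
time: 1.35
eef_pos: [0.5211, 0.1852, 0.2308]
tcp_rot: [0.308, 0.951, -0.0, -0.0]
contact_force: [-0.2, 0.9, -0.1]
opening: 0.0
[ 3.07974430e-01  9.51394542e-01 -3.22752669e-04 -2.68486563e-04]
{'K': array([[309.70691629,   0.        , 325.50089767],
       [  0.        , 309.70691629, 203.53878107],
       [  0.        ,   0.        ,   1.        ]]), 'mount': array([[-7.32193198e-04, -9.54533808e-01, -2.98101784e-01,
         7.75737735e-02],
       [ 9.99999700e-01, -6.23178514e-04, -4.60742022e-04,
         5.18503896e-04],
       [ 2.54023210e-04, -2.98102031e-01,  9.54533978e-01,
        -1.42951305e-01],
       [ 0.00000000e+00,  0.00000000e+00,  0.00000000e+00,
         1.00000000e+00]])}
```

View pics/w1.png

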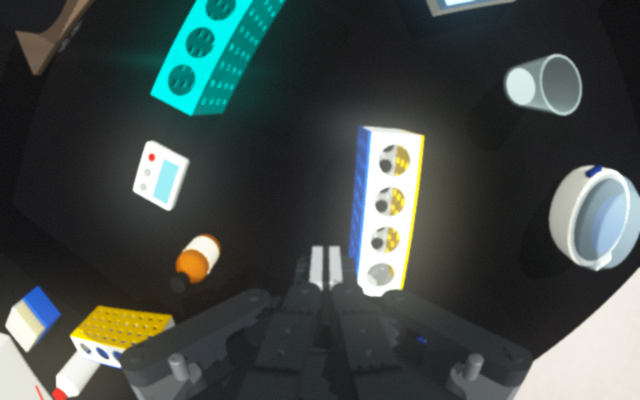

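The wrist view shows rack 1 with its top corners at about (362,126), (424,134) and (405,295). Blue is on the left, towards the fingers. I'll cross-check the rack's pose from this view.

```bash
cat >> h.py <<'E'
from scipy.spatial.transform import Rotation as Ro
def wz(p,q,u,v,z):
    c=camera_info('wrist');K=c['K'];M=np.array(c['mount'])
    x,y=(u-K[0,2])/K[0,0],(v-K[1,2])/K[1,1];th=np.hypot(x,y)
    r=np.array([x/th*np.sin(th),y/th*np.sin(th),np.cos(th)])
    R=Ro.from_quat(q).as_matrix();o=np.array(p)+R@M[:3,3];d=R@M[:3,:3]@r
    return (o+d*(z-o[2])/d[2])[:2].round(3)
E
python3 - <<'E'
from h import *
s=get_state()
for u,v in [(362,126),(424,134),(405,295),(357,288)]: print(wz(s['eef_pos'],s['tcp_rot'],u,v,.095))
print(wz(s['eef_pos'],s['tcp_rot'],196,258,.07))
E
```

```text
[0.488 0.251]
[0.527 0.295]
[0.665 0.191]
[0.624 0.154]
[0.5   0.015]
```

It agrees, with the centre at about (0.580, 0.221). Lining up with the middle of the rack and going down to z = 0.08.

```bash

python3 -m jog '{"travel":[[22,-17,0],[0,0,-38],[0,0,-38],[0,0,-38],[0,0,-36]],"dr":[[0,0,0],[0,0,0],[0,0,0],[0,0,0],[0,0,0]],"jaw":[255,255,255,255,255]}'
python3 -m jog '{"travel":[[0,0,0],[3.6,4.8,0],[3.6,4.8,0],[3.6,4.8,0],[3.6,4.8,0]],"dr":[[0,0,0],[0,0,0],[0,0,0],[0,0,0],[0,0,0]],"jaw":[255,255,255,255,255]}'
```

```text
time: 1.82
eef_pos: [0.5409, 0.1725, 0.0796]
tcp_rot: [0.305, 0.952, 0.0, -0.0]
contact_force: [-0.1, 0.0, 0.1]
opening: 0.002
time: 2.23
eef_pos: [0.5592, 0.1911, 0.085]
tcp_rot: [0.306, 0.952, 0.001, 0.003]
contact_force: [-0.2, 0.1, 0.2]
opening: -0.001
```

```bash

python3 -m jog '{"travel":[[3.6,4.8,0],[3.6,4.8,0],[3.6,4.8,0],[3.6,4.8,0],[3.6,4.8,0]],"dr":[[0,0,0],[0,0,0],[0,0,0],[0,0,0],[0,0,0]],"jaw":[255,255,255,255,255]}'
python3 -m jog '{"travel":[[3.6,4.8,0],[3.6,4.8,0],[3.6,4.8,0],[0,0,0],[0,0,0]],"dr":[[0,0,0],[0,0,0],[0,0,0],[0,0,0],[0,0,0]],"jaw":[255,255,255,255,255]}'
python3 - <<'E'
from h import *
shot('scene','s1.png')
E
```

```text
time: 2.65
eef_pos: [0.575, 0.2143, 0.0814]
tcp_rot: [0.306, 0.952, 0.0, 0.0]
contact_force: [0.6, -0.7, -0.0]
opening: -0.0
time: 3.07
eef_pos: [0.5855, 0.2285, 0.0812]
tcp_rot: [0.306, 0.952, -0.0, -0.0]
contact_force: [0.2, 0.0, -0.9]
opening: 0.008
```

View pics/s1.png

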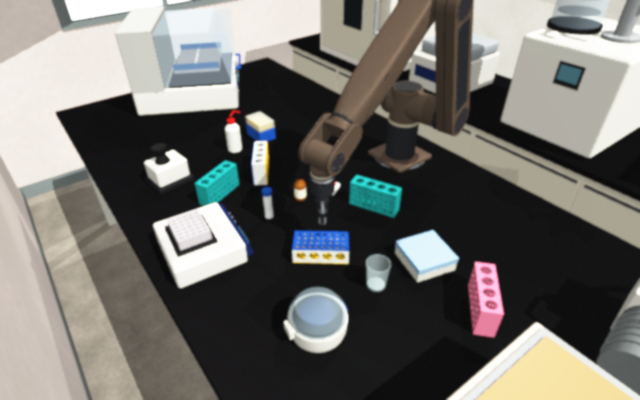

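Rack 1 now lies flat with blue up at (321,243), and nothing else has moved. Next, up and over to the blue side of rack 2.

```bash

python3 -m jog '{"travel":[[0,0,40],[0,0,40],[0,0,40],[0,0,40],[0,-40,0]],"dr":[[0,0,0],[0,0,0],[0,0,0],[0,0,0],[0,0,0]],"jaw":[255,255,255,255,255]}'>/dev/null
python3 -m jog '{"travel":[[0,-40,0],[0,-40,0],[0,-40,0],[0,-40,0],[0,-40,0]],"dr":[[0,0,0],[0,0,0],[0,0,0],[0,0,0],[0,0,0]],"jaw":[255,255,255,255,255]}'>/dev/null
python3 -m jog '{"travel":[[0,-40,0],[0,-40,0],[0,-40,0],[0,-40,0],[0,-40,0]],"dr":[[0,0,0],[0,0,0],[0,0,0],[0,0,0],[0,0,0]],"jaw":[255,255,255,255,255]}'>/dev/null
python3 -m jog '{"travel":[[0,-40,0],[0,-28,0],[0,0,0],[0,0,0]],"dr":[[0,0,0],[0,0,0],[0,0,0],[0,0,0]],"jaw":[255,255,255,255]}'
python3 - <<'E'
from h import *
s=get_state();print(s['eef_pos'],s['tcp_rot'],s['qpos']); shot('wrist','w2.png')
E
```

```text
time: 4.7
eef_pos: [0.5847, -0.2814, 0.2408]
tcp_rot: [0.307, 0.952, 0.0, -0.0]
contact_force: [0.6, 0.5, -0.2]
opening: -0.005
[ 0.58465559 -0.28138969  0.24081876] [ 3.07439271e-01  9.51567550e-01  2.90317468e-04 -4.55600082e-04] [-6.04823430e-01  2.23234456e-01  1.63524389e+00  3.05896718e-04
  1.28415419e+00 -1.55070471e+00]
```

View pics/w2.png

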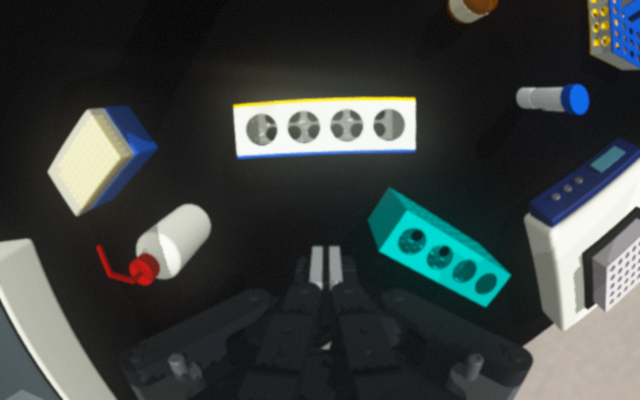

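Rack 2's top corners are (234,105), (415,98), (415,151) and (238,157), with blue towards the fingers. The turquoise look-alike's near end is at about (368–395, 190–245).

```bash
python3 - <<'E'
from h import *
s=get_state();p=s['eef_pos'];R=Ro.from_quat(s['tcp_rot']).as_matrix()
f=lambda u,v,z:(R.T[:2,:2]@(wz(p,s['tcp_rot'],u,v,z)-p[:2])*1000).round(0)
for u,v,z in [(234,105,.095),(415,98,.095),(415,151,.095),(238,157,.095),(376,246,.095),(398,208,.095),(390,188,0),(369,222,0),(208,215,0),(180,278,0.1)]: print(u,v,wz(p,s['tcp_rot'],u,v,z),'tool x,y mm',f(u,v,z))
print(R)
E
```

```text
234 105 [ 0.466 -0.3  ] tool x,y mm [ 85. -86.]
415 98 [ 0.56  -0.158] tool x,y mm [91. 85.]
415 151 [ 0.603 -0.186] tool x,y mm [40. 87.]
238 157 [ 0.508 -0.328] tool x,y mm [ 34. -84.]
376 246 [ 0.663 -0.271] tool x,y mm [-58.  53.]
398 208 [ 0.641 -0.231] tool x,y mm [-17.  73.]
390 188 [ 0.651 -0.224] tool x,y mm [-21.  84.]
369 222 [ 0.674 -0.272] tool x,y mm [-68.  59.]
208 215 [ 0.538 -0.446] tool x,y mm [ -59. -162.]
180 278 [ 0.569 -0.475] tool x,y mm [-101. -168.]
[[-8.12024002e-01  5.83623660e-01 -6.65711163e-04]
 [ 5.83622964e-01  8.12024168e-01  9.93333188e-04]
 [ 1.12030630e-03  4.18086069e-04 -9.99999285e-01]]
```

Clear on all sides: the blue face is 37 mm ahead and the fingers are centred on it. Going down and pushing.

```bash

python3 -m jog '{"travel":[[0,0,-40],[0,0,-40],[0,0,-40],[0,0,-40],[0,0,0]],"dr":[[0,0,0],[0,0,0],[0,0,0],[0,0,0],[0,0,0]],"jaw":[255,255,255,255,255]}'
python3 -m jog '{"travel":[[-5,3.4,0],[-5,3.4,0],[-5,3.4,0],[-5,3.4,0],[-5,3.4,0]],"dr":[[0,0,0],[0,0,0],[0,0,0],[0,0,0],[0,0,0]],"jaw":[255,255,255,255,255]}'
python3 -m jog '{"travel":[[-5,3.4,0],[-5,3.4,0],[-5,3.4,0],[-5,3.4,0],[-5,3.4,0]],"dr":[[0,0,0],[0,0,0],[0,0,0],[0,0,0],[0,0,0]],"jaw":[255,255,255,255,255]}'
python3 -m jog '{"travel":[[-5,3.4,0],[-5,3.4,0],[0,0,0],[0,0,0],[0,0,0]],"dr":[[0,0,0],[0,0,0],[0,0,0],[0,0,0],[0,0,0]],"jaw":[255,255,255,255,255]}'
python3 -m jog '{"travel":[[0,0,40],[0,0,40],[0,0,40],[0,0,30],[0,0,0]],"dr":[[0,0,0],[0,0,0],[0,0,0],[0,0,0],[0,0,0]],"jaw":[255,255,255,255,255]}'
python3 - <<'E'
from h import *
a=shot('scene','s2.png');b=shot('side','d2.png')
cv2.imwrite('pics/e2.png',np.vstack([cv2.resize(i[80:305,130:430],(800,300)) if 0 else cv2.resize(i[100:325,150:550],(533,300)) for i in (a,b)])[:,:,::-1])
E
```

```text
time: 5.17
eef_pos: [0.5797, -0.274, 0.0712]
tcp_rot: [0.305, 0.952, 0.003, -0.009]
contact_force: [-2.0, 1.1, -2.4]
opening: -0.002
time: 5.58
eef_pos: [0.5615, -0.2633, 0.0845]
tcp_rot: [0.306, 0.952, -0.001, 0.003]
contact_force: [0.3, -0.0, 0.1]
opening: -0.001
time: 6.0
eef_pos: [0.5347, -0.2453, 0.0812]
tcp_rot: [0.306, 0.952, 0.0, -0.0]
contact_force: [0.7, -0.7, 0.1]
opening: -0.0
time: 6.42
eef_pos: [0.5256, -0.2391, 0.0814]
tcp_rot: [0.306, 0.952, -0.0, 0.0]
contact_force: [0.3, 0.1, 0.7]
opening: 0.002
time: 6.83
eef_pos: [0.5292, -0.2415, 0.2408]
tcp_rot: [0.306, 0.952, -0.002, 0.008]
contact_force: [0.4, -0.4, 0.6]
opening: 0.002
```

View pics/e2.png

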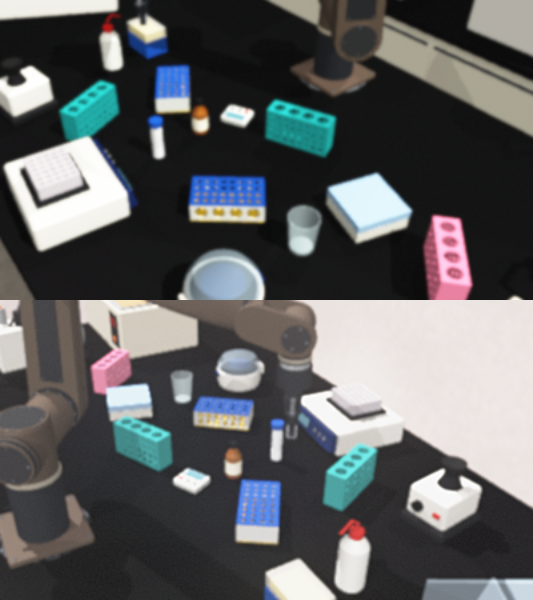

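Both racks lie flat with blue up, at about scene (321,240) and (280,162). The bottles, tube, beaker, boxes and look-alikes are still where they stood. One quick check of how far the racks shifted, then hand in.

```bash
python3 - <<'E'
from h import *
for u,v,c in [(321,240,(.580,.221)),(280,162,(.534,-.244))]:
    P=onz('scene',u,v,.052)[:2];print(P,np.linalg.norm(P-c))
print(get_state()['contact_force']);print(sign_off())
E
```

```text
[0.61894696 0.26740497] 0.06058289557687313
[ 0.47471108 -0.19251947] 0.0785201981452561
[-0.36647136  0.66996286 -0.84547788]
the job is handed in; nothing more can be done
None
```

Both racks now lie flat on the bench with the blue microtube face up, and the job is handed in. I pushed each one over with the shut fingertips, level at about 80 mm height on the blue face, without gripping either.

- **Racks:** the last scene and side pictures, taken before hand-in, show both flat. From the scene picture their centres moved about 61 mm and 79 mm, against the roughly 74 mm that tipping over the toe edge should give. That is a rough single-view reading.
- **Everything else:** in the same pictures the bystanders and the pink and turquoise look-alikes show no visible change. I checked this by eye only.
- **Robot:** the arm was raised clear of everything at about z = 0.24 m. The force readings I printed stayed under about 4 N, and the moves ended at about 7 s of the 40 s allowed.

No check failed. One early position estimate for the reagent bottle disagreed between the two fixed cameras by about 7 cm, because I picked the pixels by hand. The wrist camera then put it at (0.500, 0.015), well clear of both racks.

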